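Push a jar cap through the sprung flap into the wash tray

TASK

The loose aluminium jar cap has to go into the wash tray behind the shelf's rail. Push the self-closing flap in the rail open with one finger and hold it open, keeping the cap itself off the flap, while the other finger pushes the cap along the shelf and through the doorway so that it drops into the tray; then come away and let the flap swing shut. Do not grip or lift the cap, and leave the capped jar and the chutney pot where they stand.

Things in the scene. Friction and masses are not known exactly. Their poses are not given: they have to be found in the camera images.
- shelf: Fixed raised teak shelf, its top 70 mm above the work surface. Origin on the work surface, below the middle of the doorway in its rail. x points through the doorway, from shelf to tray; y to the left looking along x; z up. The top runs from x = -200 to +4 mm, y = -180 to +180 mm; at x = +4 mm it ends in a straight drop into the tray
- doorway (a point): Middle of the doorway, at the height of the shelf top (shelf x = 0, y = 0). Clear opening from y = -58 to +57 mm between a wooden jamb (-y) and a brass hinge post (+y), both 40 mm high above the shelf top; nothing spans it above. The rail on either side is 24 mm high and 12 mm thick
- tray (a point): Centre of the tray's floor, 4 mm above the work surface, at the shelf's x = 100 mm, y = 0. Fixed white plastic tray, open on top, 200 mm along x, 300 mm along y, walls 45 mm high above the work surface, directly below the shelf's edge
- flap (a joint): Light wooden flap filling the doorway: 108 mm wide, 6 thick, 34 high, lower edge 3 mm above the shelf top. Upright hinge at the shelf's x = 0, y = +55 mm; free edge at y = -54 mm when shut. Angle in rad: 0 shut, up to 1.45 as the free edge swings towards the tray (+x). A spring shuts it with 0.1 N m, plus 0.1 N m per rad; it stays open only while held
- flap_free_edge (a point): Middle (half-way up) of the flap's free upright edge, 109 mm from the hinge axis
- cap_center (a point): Centre (half-way up) of the loose aluminium cap, a plain round disc 44 mm in diameter and 18 mm high, 20 g, lying flat on the shelf on the robot's side of the flap, 105 to 140 mm from it and roughly in line with the doorway
- jar: Amber glass jar with its aluminium screw cap on, 68 mm in diameter, 120 mm high, standing on the shelf to one side of the doorway's line; origin at the centre of its underside. Not to be moved
- pot: White ceramic chutney pot, lid on, 72 mm in diameter, 80 mm high with its knob, standing on the shelf on the other side of the doorway's line (jar and pot may be either way round); origin at the centre of its underside. Not to be moved
Things that resemble listed ones, but are neither listed nor needed, are in the scene too. Of the things like the part that bears cap_center, leave any that is blue, green or red; of the rest the larger one is meant.

How it is judged:
On the way, in this order (a step that is already met when the one before it is completed fails the run):
1. a finger holds the flap open (beyond 0.5 rad) while the cap is still before the doorway (value of joint flap above 0.5 rad and contact force between any of the fingers, the arm and flap above 0.2 N and x of cap_center in the frame of shelf below -0.01 m and height (world z) of cap_center above 0.07 m), for 0.05 s.
2. with the flap still held by a finger, a finger pushes the cap into the doorway (value of joint flap above 0.5 rad and contact force between any of the fingers, the arm and flap above 0.2 N and contact force between any of the fingers, the arm and cap above 0.01 N and x of cap_center in the frame of shelf above -0.008 m).
3. the cap drops over the shelf's edge while a finger still holds the flap open (value of joint flap above 0.5 rad and contact force between any of the fingers, the arm and flap above 0.2 N and x of cap_center in the frame of shelf above 0.004 m and height (world z) of cap_center below 0.065 m).
At the end, for the whole second after the job is handed in: The cap lies at rest in the tray (centre inside its walls and below 45 mm), the flap is shut to within 0.08 rad, the jar and the pot are within 20 mm of where they stood (height (world z) of cap_center below 0.045 m and x of cap_center in the frame of shelf between 0 and 0.2 m and y of cap_center in the frame of shelf between -0.15 and 0.15 m and linear speed of cap below 0.03 m/s and value of joint flap below 0.08 rad and distance of each of jar, pot from where it was at the start of the episode below 0.02 m); the robot touches nothing.
It fails at once if the cap shoves or rubs hard on the flap (over 1 N) (contact force between cap and flap above 1 N).
It fails at once if the cap is lifted off the shelf (over 12 mm) (height (world z) of cap_center above 0.091 m).
It fails at once if the cap is gripped or jammed by the fingers (over 10 N) (contact force between the fingers and cap above 10 N).
It fails at once if the jar is moved or tipped (distance of jar from where it was at the start of the episode above 0.02 m or angle between jar's own z axis and vertical above 0.3 rad).
It fails at once if the pot is moved or tipped (distance of pot from where it was at the start of the episode above 0.02 m or angle between pot's own z axis and vertical above 0.3 rad).
It also fails if it takes over 35 s, if anything falls off the work surface, if the arm or the gripper's body presses on something with over 40 N, if the wrist force passes 120 N, or if a joint passes its speed limit or range.

ROBOT

A 7-joint arm with a two-finger parallel gripper is mounted at the origin on the work surface. World frame = base frame: x ahead of the robot, y to its left, z up, the work surface at z = 0. Lengths are in m, angles in rad, forces in N, time in s.
With the tool pointing down it reaches from about 0.425 to 0.95 m from the base axis. Payload 4.7 kg.
Tool frame: the origin (TCP) lies on the centre line of the jaws, within the pads' length; the fingertips stand robot.nose_length ahead of it and the grasp point (between the pads) lies 8 mm behind it (robot.nose_length is the distance from the TCP to the fingertips, in m); z points along the fingers, x is the direction in which the jaws open and shut, and the axes are right-handed (so a half turn about z gives the same grasp; the last joint's range is limited). The gripper opens to 85 mm and grips with 20 to 120 N. Pads are 22 mm wide; open, the fingers measure 114 mm over their backs; the gripper's body (76 mm by 85 mm) begins 54 mm behind the grasp point. The pads swing forward as they close: fully open they stand 13 mm farther back than shut.
Start: joints at [-1.213, 0.469, -0.049, 1.532, 0.024, 1.141, -0.082], TCP at [0.255, 0.625, 0.242] pointing down, gripper open.
Joint ranges: [-2.59, 2.59], [-0.33, 1.99], [-1.39, 1.29], [0.1, 2.45], [-1.04, 4.18], [0.21, 1.99], [-2.66, 2.66]. Speed limits (rad/s): [2.57, 2.57, 3.14, 3.14, 3.14, 3.14, 3.14].

INTERFACE

Orientations are given as [roll, pitch, yaw] about the fixed x, y, z axes, in that order (R = Rz(yaw) Ry(pitch) Rx(roll)).
In Python, from plant import robot gives the robot as it stands. Calls block until the motion is done:
- robot.goto(position, orientation): joint-space move of the TCP to a pose.
- robot.move_straight(position, vel=0.15, attitude=None, contact_N=None): straight line of the TCP; attitude=None keeps the orientation; vel is the mean speed in m/s. With contact_N (N) it stops when the force on the tool has changed by that much, and returns True; else False.
- robot.move_joints(angles): joint-space move.
- robot.grip(opening, strength=None): opening from 0.0 (shut) to 1.0 (fully open); strength is the grip in N (None keeps the last); returns when the fingers have stopped.
- robot.sleep(seconds).
- robot.inverse_kinematics(position, orientation): joint angles nearest the present ones, or None.
- robot.sense(): the state.
- robot.grab_frame(name): name is "scene" or "top" or "wrist"; returns a dict with "image" (400x640x3 uint8, red, green, blue), "range_z" (400x640 float32, m along the optical axis (not along the pixel's ray), 0 where there is no reading), "fx", "fy", "cx", "cy" (pixels), "R" (3x3) and "t" (3): a world point X has camera coordinates R X + t. Camera axes: x right, y down, z forward; pixel columns grow to the right and rows downward; lengths in m; the calibration is good to about 2 mm. The wrist camera is an equidistant fisheye: a pixel r from the principal point sees the ray r / f radians off the axis. A picture is of the moment at which its call begins.
A pose or a line that the arm cannot do raises robot.IKError and nothing moves.
- robot.close_job(): hands the job in, once; it reports no verdict.
The state is a dict: "t": time; "joint_pos": joint angles; "joint_velocities": joint speeds; "effort": joint torques, N m; "tcp_pos": TCP position; "tcp_rot": TCP orientation; "wrist_force": force on the tool from outside, world axes, zero at the start; "torque": the same for the moment, N m; "opening": opening from 0.0 (shut) to 1.0 (fully open).
Only numpy, scipy, OpenCV 4.12 (cv2) and the standard library are available. Lean on these libraries where they do the work, as an engineer would, in place of code of your own. Each camera call takes 0.05 s, during which the arm holds its last target.

## Working session

There is one attempt and no reset: what is moved stays moved. The work goes in short steps, each a Python script; the robot and the scene stay as the last script left them, time stands still between calls to the robot, and variables do not carry over. Pictures are saved under pics/ and viewed, and the job is handed in when it is done.

```bash
ls -la; mkdir -p pics; python3 - <<'E'
from plant import robot
import cv2
print(robot.sense(), robot.nose_length)
for n in ("scene","top","wrist"):
    f=robot.grab_frame(n)
    cv2.imwrite(f"pics/{n}0.png",f["image"][:,:,::-1])
    print(n,f["fx"],f["fy"],f["cx"],f["cy"],f["R"],f["t"])
E
```

```text
total 12
drwxr-xr-x  3 agent agent 4096 Dec  7 04:00 .
drwxr-xr-x 23 root  root  4096 Dec  7 04:00 ..
drwxr-xr-x  2 agent agent 4096 Dec  7 04:00 pics
{'t': 0.0, 'joint_pos': array([-1.21292722,  0.46945355, -0.04860203,  1.53371375,  0.02405758,
        1.14100888, -0.08230097]), 'joint_velocities': array([ 0.00083846,  0.00058638, -0.00176037, -0.00072329,  0.00068605,
        0.00055916,  0.00084953]), 'effort': array([ 7.37279515e-04, -5.10299134e+01, -4.65085928e-02, -2.37720519e+01,
        1.06095232e-02,  7.33128487e-03,  7.53637419e-08]), 'tcp_pos': array([0.25436667, 0.62461457, 0.24124486]), 'tcp_rot': array([3.14155955e+00, 1.99970992e-03, 1.18404689e+00]), 'wrist_force': array([-0.42276771,  0.57903742,  0.10213557]), 'torque': array([0.03449035, 0.06153676, 0.00323264]), 'opening': 0.9992238690712829} 0.011
scene 455.29518352564935 455.29518352564935 323.5341543918461 196.325921324763 [[-0.30007682  0.9538543  -0.0107643 ]
 [ 0.65582749  0.19809871 -0.72845536]
 [-0.69270788 -0.22565209 -0.6850087 ]] [ 0.17326654 -0.2995238   1.4499478 ]
top 386.5286835636761 386.5286835636761 312.2000350784088 198.9303165623032 [[-0.00561109 -0.99912802  0.04137292]
 [-0.98360879 -0.00194233 -0.18030523]
 [ 0.18022836 -0.04170648 -0.9827402 ]] [-0.00324161  0.54695589  0.71785725]
wrist 309.70691628693146 309.70691628693146 318.06504140404786 198.3870078107778 [[ 0.37799185  0.92580734 -0.00170912]
 [ 0.89339945 -0.36427482  0.2629473 ]
 [ 0.24281596 -0.10091887 -0.96480868]] [-0.67447349 -0.03409738  0.37755841]
```

View pics/scene0.png

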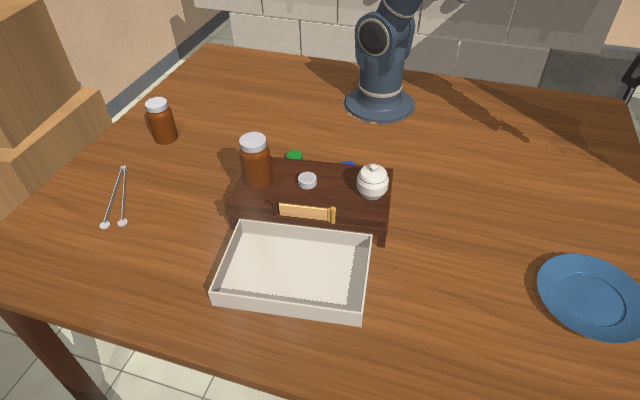

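View pics/top0.png

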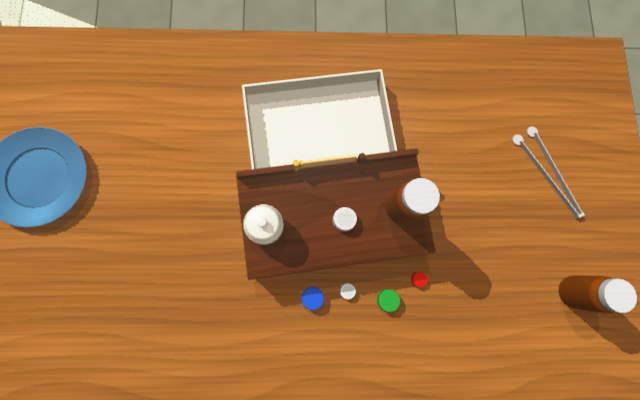

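View pics/wrist0.png

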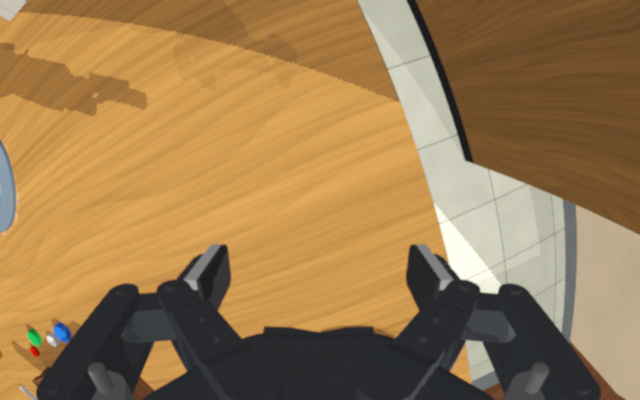

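The top view shows the shelf cap at (345,219), the flap spanning (297–360,160) with the brass hinge post on the left, the jar top at (420,195) and the pot at (263,225). A smaller silver decoy is at (348,291), next to the blue, green and red ones. The scene view shows the shelf cap at (307,181) and the brass post at (333,214). Next I'll measure positions.

```bash
python3 - <<'E'
from plant import robot
import numpy as np, cv2
for n in ("scene","top"):
    f=robot.grab_frame(n); np.savez(f"{n}.npz",**f)
    x0,y0,x1,y1 = (215,120,405,260) if n=="scene" else (225,60,455,310)
    im=f["image"][y0:y1,x0:x1,::-1]; s=min(800/im.shape[1],600/im.shape[0])
    cv2.imwrite(f"pics/{n}_crop.png",cv2.resize(im,None,fx=s,fy=s,interpolation=cv2.INTER_NEAREST)); print(n,s,x0,y0)
E
cat > h.py <<'E'
import numpy as np, cv2
def load(n): return dict(np.load(f"{n}.npz"))
def ray(f,u,v):
    d=np.array([(u-f["cx"])/f["fx"],(v-f["cy"])/f["fy"],1.]); R=f["R"]; return -R.T@f["t"], R.T@d
def onplane(f,u,v,z):
    c,d=ray(f,u,v); return c+d*(z-c[2])/d[2]
def tri(f,p,g,q):
    c1,d1=ray(f,*p); c2,d2=ray(g,*q); A=np.stack([d1,-d2],1)
    s,_,_,_=np.linalg.lstsq(A,c2-c1,rcond=None); a=c1+s[0]*d1; b=c2+s[1]*d2
    return (a+b)/2,np.linalg.norm(a-b)
def cloud(f):
    z=f["range_z"].astype(float); v,u=np.mgrid[:400,:640]
    P=np.stack([(u-f["cx"])/f["fx"]*z,(v-f["cy"])/f["fy"]*z,z],-1)
    P=(P-f["t"])@f["R"]; P[z==0]=np.nan; return P
E
python3 - <<'E'
from h import *
for n in("top","scene"):
    f=load(n);P=cloud(f);hsv=cv2.cvtColor(f["image"],cv2.COLOR_RGB2HSV)
    # low-saturation bright blobs
    m=((hsv[...,1]<60)&(hsv[...,2]>110)).astype(np.uint8)
    k,l,st,c=cv2.connectedComponentsWithStats(m)
    for i in range(1,k):
        if 40<st[i,4]<20000:
            p=P[l==i]; print(n,"white",st[i],c[i].round(1),np.nanmedian(p,0).round(4))
    m=cv2.inRange(hsv,(18,120,120),(35,255,255))
    k,l,st,c=cv2.connectedComponentsWithStats(m)
    for i in range(1,k):
        if 10<st[i,4]<5000: print(n,"brass",st[i],c[i].round(1),np.nanmedian(P[l==i],0).round(4))
E
```

```text
scene 4.2105263157894735 215 120
top 2.4 225 60
top white [  242    69   155   100 11871] [317.5 118. ] [ 0.7348 -0.0178  0.0043]
top white [513 127  72  91 555] [546.6 163.8] [ 0.6496 -0.5181  0.0078]
top white [ 402  178   38   36 1048] [420.8 195.5] [ 0.5278 -0.1768  0.1897]
top white [ 244  204   40   40 1244] [263.1 223.9] [0.4872 0.0848 0.1326]
top white [333 207  24  24 455] [344.5 218.5] [ 0.5027 -0.0635  0.0878]
top white [ 599  279   38   34 1015] [617.7 294.8] [ 0.3614 -0.5452  0.1196]
top white [340 283  16  16 206] [347.3 290.7] [ 0.3664 -0.0748  0.0128]
top brass [293 160  12  10  69] [297.6 163.8] [0.6037 0.0261 0.1072]
top brass [376 292   4  11  11] [376.7 297. ] [ 0.3533 -0.1354  0.0005]
scene white [ 111    0  270  123 8400] [281.5  29.4] [-0.9001 -0.6615 -0.1987]
scene white [  384     0   238    87 10248] [496.3  43.7] [-0.8986  0.3436 -0.1575]
scene white [377  14  19  19  55] [387.1  23.3] [0.0657 0.0243 0.2799]
scene white [361  18  28  38 136] [379.1  32.3] [0.0683 0.007  0.2659]
scene white [619  46  21   5  55] [630.6  48. ] [-2.2548  1.3474 -0.662 ]
scene 
[... 189 characters left out ...]
0.3683 -0.5422  0.1169]
scene white [347  99  68  21 748] [383.1 110.5] [0.0672 0.037  0.011 ]
scene white [239 132  28  21 479] [252.5 141.9] [ 0.5362 -0.1729  0.1877]
scene white [357 164  32  36 907] [372.4 181.2] [0.5123 0.093  0.1203]
scene white [100 166  28  63 292] [116.1 205.6] [ 0.6797 -0.501   0.0058]
scene white [298 172  19  18 277] [307.  179.9] [ 0.5112 -0.0606  0.0856]
scene white [  208   218   165   109 13414] [294.2 271.8] [ 0.7126 -0.021   0.0033]
scene white [   0  317   75   83 3114] [ 25.1 371.6] [ 0.8703 -1.0182 -0.7522]
scene white [  48  323  239   77 6868] [147.9 373.9] [ 0.7366 -0.6125 -0.752 ]
scene brass [327 207   9  17 119] [331.1 214.3] [0.6108 0.0284 0.0946]
```

View pics/top_crop.png

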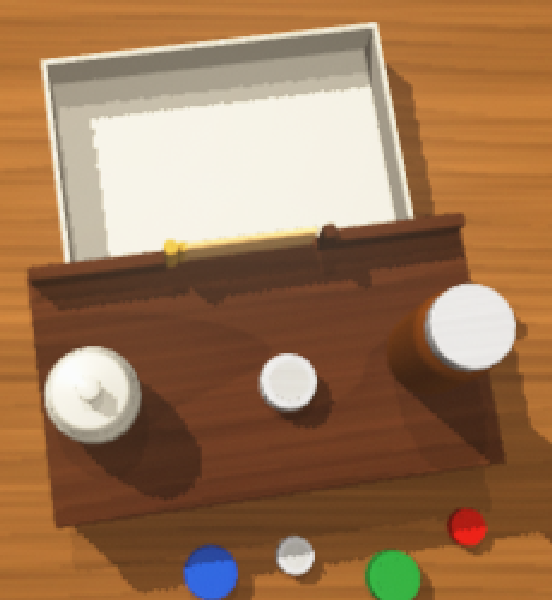

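View pics/scene_crop.png

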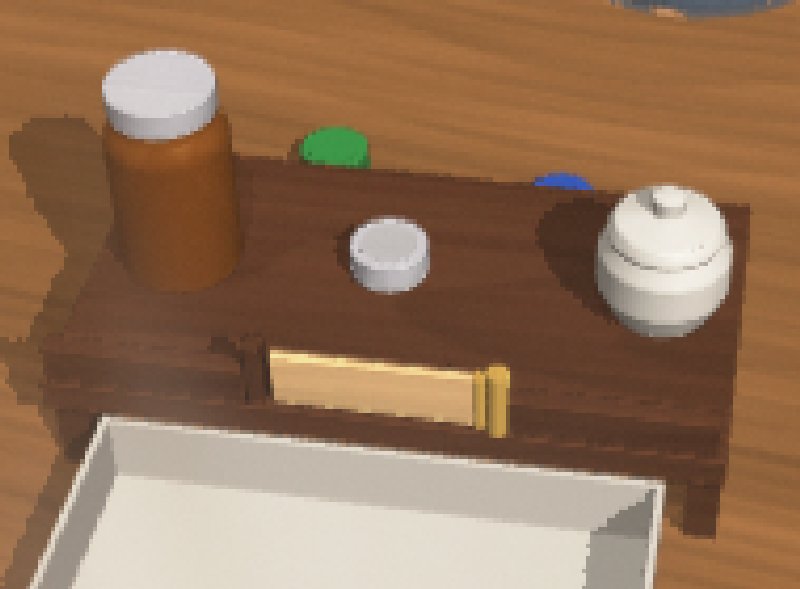

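```bash
python3 - <<'E'
from h import *
t=load("top");s=load("scene")
P=cloud(t);Q=cloud(s)
C=lambda u,v:(225+u/2.4-0.3,60+v/2.4-0.3)
S=lambda u,v:(215+u/4.2105-0.4,120+v/4.2105-0.4)
# robot-side shelf corners, z .07
L=onplane(t,*C(57,525),.07);Rr=onplane(t,*C(505,462),.07); print("rear corners",L,Rr,np.linalg.norm(L-Rr))
# rail top near edge corners z .094
a=onplane(t,*C(30,268),.094);b=onplane(t,*C(465,215),.094);print("rail far top corners",a,b,np.linalg.norm(a-b))
yv=(L-Rr)[:2]; print("yaw rear",np.degrees(np.arctan2(-yv[0],yv[1])));yv=(a-b)[:2]; print("yaw rail",np.degrees(np.arctan2(-yv[0],yv[1])))
for n,X in(("top",P),("scene",Q)):
    m=(X[...,2]>.062)&(X[...,2]<.098)&(X[...,0]>.35)&(X[...,0]<.7)&(X[...,1]>-.3)&(X[...,1]<.2)
    k,l,st,c=cv2.connectedComponentsWithStats(m.astype(np.uint8)); i=1+np.argmax(st[1:,4]); p=X[l==i]
    r=cv2.minAreaRect(p[:,:2].astype(np.float32)); print(n,r,cv2.boxPoints(r))
    q=p[(p[:,2]<.078)];print("  shelf top z",np.median(q[:,2]))
print("brass tri",tri(t,(297.6,163.8),s,S(500,370)))
print("cap tri",tri(t,(344.5,217.8),s,S(390,243)), onplane(t,344.5,217.5,.088))
for z,lo,hi in (("cap",.083,.093),):
    for n,X in(("top",P),("scene",Q)):
        m=(X[...,2]>.080)&(X[...,2]<.094)&(abs(X[...,0]-.505)<.04)&(abs(X[...,1]+.062)<.04)
        r=cv2.minEnclosingCircle(X[m][:,:2].astype(np.float32)); print(n,r,m.sum(),np.median(X[m],0))
        for nm,cx,cy,zr in(("jar",.53,-.175,(.13,.2)),("pot",.49,.085,(.085,.16))):
            m=(X[...,2]>zr[0])&(X[...,2]<zr[1])&(abs(X[...,0]-cx)<.06)&(abs(X[...,1]-cy)<.06)
            print(n,nm,cv2.minEnclosingCircle(X[m][:,:2].astype(np.float32)))
E
```

```text
rear corners [0.39343157 0.11549803 0.07      ] [ 0.44025929 -0.23781345  0.07      ] 0.3564012295413111
rail far top corners [0.59121962 0.13837109 0.094     ] [ 0.63706095 -0.2089999   0.094     ] 0.3503826949603254
yaw rear 7.549948096773741
yaw rail 7.51768329050029
top ((0.5173523426055908, -0.04730406403541565), (0.20353049039840698, 0.36019283533096313), 7.8299479484558105) [[ 0.39200073  0.11724945]
 [ 0.441071   -0.23958524]
 [ 0.64270395 -0.21185759]
 [ 0.59363365  0.14497711]]
  shelf top z 0.06990171877152108
scene ((0.518423318862915, -0.04551862180233002), (0.20842689275741577, 0.35983672738075256), 7.760144233703613) [[ 0.39087054  0.11868048]
 [ 0.43945798 -0.23786086]
 [ 0.64597607 -0.20971772]
 [ 0.5973886   0.14682361]]
  shelf top z 0.0682697117479449
brass tri (array([0.60232582, 0.02771597, 0.10695774]), np.float64(0.005511517762723233))
cap tri (array([ 0.50411992, -0.06251515,  0.08636393]), np.float64(0.0015247849768743455)) [ 0.50465479 -0.06306813  0.088     ]
top ((0.5039693117141724, -0.06422115862369537), 0.021879494190216064) 420 [ 0.50361993 -0.06389226  0.08794294]
top jar ((0.5280566215515137, -0.17681238055229187), 0.033597491681575775)
top pot ((0.4911749064922333, 0.08655530214309692), 0.03593243658542633)
scene ((0.5058896541595459, -0.06271490454673767), 0.02312326617538929) 211 [ 0.50829864 -0.06200572  0.08634638]
scene jar ((0.5324601531028748, -0.1749923676252365), 0.03410039469599724)
scene pot ((0.49443456530570984, 0.08850577473640442), 0.03589219972491264)
```

```bash
cat >> h.py <<'E'
yaw_s=np.radians(7.7); O=np.array([.6145,-.0340]); ex=np.array([np.cos(yaw_s),np.sin(yaw_s)]); ey=np.array([-ex[1],ex[0]])
def to_s(p): d=np.asarray(p)[:2]-O; return np.array([d@ex,d@ey])
psi=yaw_s+np.radians(7); d=np.array([np.cos(psi),np.sin(psi)])
cap=np.array([.5046,-.0633])
start=cap+.005*d
E
python3 - <<'E'
from plant import robot
from h import *
f=robot.grab_frame("wrist"); st=robot.sense()
c=-f["R"].T@f["t"]-st["tcp_pos"]; y=st["tcp_rot"][2]
print("cam rel in tool x,(-y):",c@[np.cos(y),np.sin(y),0],c@[-np.sin(y),np.cos(y),0],c[2])
print("cap shelf",to_s(cap),"jar",to_s([.530,-.176]),"pot",to_s([.4928,.0875]))
for o in(0,np.pi,-np.pi):
    for z in(.25,.085):
        for p in(start,start+.14*d):
            print(o,z,robot.inverse_kinematics([*p,z],[np.pi,0,psi+o]))
E
```

```text
cam rel in tool x,(-y): 0.00047867122077180536 0.06578020256235236 0.1306108682750035
cap shelf [-0.11283485 -0.01431073] jar [-0.10276412 -0.12939778] pot [-0.10432333  0.13671058]
0 0.25 [-0.49354833  0.21489529  0.628547    1.93093753 -0.14585393  1.04057403
  0.45468878]
0 0.25 [-0.42556161  0.45175653  0.56793917  1.62651339 -0.26138805  1.14005531
  0.46336131]
0 0.085 [-0.36032469  0.44857767  0.50679202  2.08256876 -0.33745346  0.68902709
  0.62455349]
0 0.085 [-0.33248876  0.61711712  0.43961057  1.76544807 -0.33881584  0.83453569
  0.52269919]
3.141592653589793 0.25 [-0.8560399   0.32844979  1.12637544  1.9449513  -0.33733048  1.07578629
 -2.47128865]
3.141592653589793 0.25 [-0.73254787  0.63066021  1.11300842  1.64271063 -0.59187317  1.24720443
 -2.38395897]
3.141592653589793 0.085 [-0.75440766  0.68410538  1.1105339   2.10067091 -0.82141266  0.88418846
 -2.0396889 ]
3.141592653589793 0.085 [-0.71066994  0.87980431  1.10499795  1.78649917 -0.89814769  1.07640678
 -2.1555365 ]
-3.141592653589793 0.25 [-0.8560399   0.32844979  1.12637544  1.9449513  -0.33733048  1.07578629
 -2.47128865]
-3.141592653589793 0.25 [-0.73254787  0.63066021  1.11300842  1.64271063 -0.59187317  1.24720443
 -2.38395897]
-3.141592653589793 0.085 [-0.75440766  0.68410538  1.1105339   2.10067091 -0.82141266  0.88418846
 -2.0396889 ]
-3.141592653589793 0.085 [-0.71066994  0.87980431  1.10499795  1.78649917 -0.89814769  1.07640678
 -2.1555365 ]
```

```bash
python3 - <<'E'
from plant import robot
from h import *
robot.goto([*start,.25],[np.pi,0,psi]); print(robot.sense()["t"])
robot.grip(.85); 
f=robot.grab_frame("wrist"); np.savez("wrist1.npz",**f); cv2.imwrite("pics/wrist1.png",f["image"][:,:,::-1])
s=robot.sense(); print(s["t"],s["tcp_pos"],s["tcp_rot"],s["opening"],s["wrist_force"])
E
```

```text
2.8917
3.2333 [ 0.50947752 -0.06186165  0.24997245] [3.14159168e+00 5.28893833e-05 2.56875221e-01] 0.8516011123913048 [-0.20888796 -0.84684049  0.49387491]
```

View pics/wrist1.png

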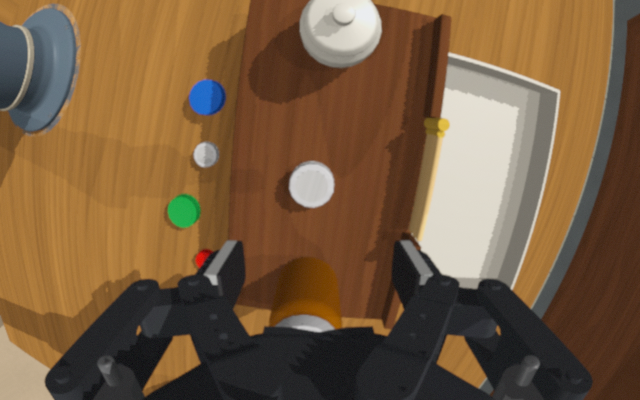

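The wrist view shows the cap at (312,185) between the fingers, the hinge post at (437,125), the jamb at about (413,240) and the pot at (341,28). I'll check these by casting rays through the fisheye.

```bash
python3 - <<'E'
from h import *
f=load("wrist1")
def fe(u,v,z):
    a=np.array([u-f["cx"],v-f["cy"]]);r=np.linalg.norm(a);th=r/f["fx"];k=np.append(a/r*np.sin(th),np.cos(th))
    c=-f["R"].T@f["t"];w=f["R"].T@k; return c+w*(z-c[2])/w[2]
hsv=cv2.cvtColor(f["image"],cv2.COLOR_RGB2HSV)
m=((hsv[...,1]<60)&(hsv[...,2]>110)).astype(np.uint8); k,l,st,c=cv2.connectedComponentsWithStats(m)
i=l[185,312]; cn=cv2.findContours((l==i).astype(np.uint8),0,1)[0][0][:,0]
W=np.array([fe(u,v,.088) for u,v in cn]); r=cv2.minEnclosingCircle(W[:,:2].astype(np.float32)); print("cap",c[i],r,to_s(r[0]))
m=cv2.inRange(hsv,(22,130,130),(33,255,255)); m[:,:400]=0;k,l,st,c=cv2.connectedComponentsWithStats(m)
for i in range(1,k):
    if st[i,4]>15:print("brass",st[i],c[i],to_s(fe(*c[i],.11)))
for u,v in((437,125),(412,238)): print(to_s(fe(u,v,.11)))
# shelf robot-side edge z=.07, far rail ends
p=[fe(u,v,.07)[:2] for u,v in((245,20),(237,110),(230,230))]; print([to_s(q) for q in p])
cv2.imwrite("pics/w1c.png",cv2.resize(f["image"][90:290,380:480,::-1],None,fx=3,fy=3,interpolation=0))
E
```

```text
cap [311.26859504 184.10271547] ((0.5038197040557861, -0.06276210397481918), 0.02341395802795887) [-0.11353604 -0.01367313]
brass [436 119  13  19 158] [441.77848101 126.89240506] [-0.00217871  0.06033479]
[-0.00721046  0.06118461]
[-0.01035796 -0.04924296]
[array([-0.20130331,  0.14578609]), array([-0.19760886,  0.05057006]), array([-0.19705312, -0.07930887])]
```

View pics/w1c.png

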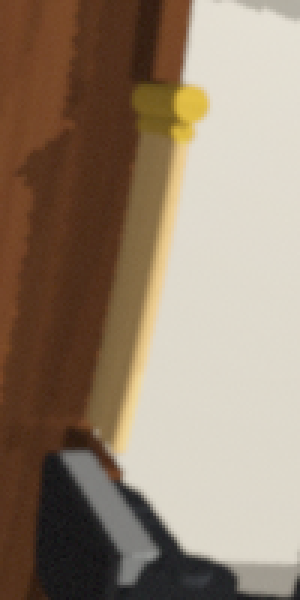

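Three views put the cap within about 1 mm, at shelf (-0.113, -0.014), and the hinge post lands where it should. Now I'll descend around it.

```bash
python3 - <<'E'
from plant import robot
from h import *
robot.move_straight([*start,.100],vel=.12)
print(robot.sense()["t"],robot.sense()["wrist_force"])
hit=robot.move_straight([*start,.074],vel=.02,contact_N=4)
s=robot.sense(); print(hit,s["t"],s["tcp_pos"],s["wrist_force"])
z=s["tcp_pos"][2]+.005 if hit else s["tcp_pos"][2]
robot.move_straight([*start,z],vel=.03)
s=robot.sense(); print(s["t"],s["tcp_pos"],s["wrist_force"])
for n in("wrist","top"):
    f=robot.grab_frame(n); np.savez(n+"2.npz",**f); cv2.imwrite(f"pics/{n}2.png",f["image"][:,:,::-1] if n=="wrist" else cv2.resize(f["image"][60:310,225:455,::-1],None,fx=2.4,fy=2.4))
E
```

```text
4.6333 [-0.3311558   0.35111558  0.4451407 ]
False 6.0833 [ 0.50955039 -0.06203466  0.07413279] [ 0.05293496 -0.29681641  0.08162595]
6.3333 [ 0.50950023 -0.06200899  0.07420584] [ 0.44408404  0.29636357 -0.2533549 ]
```

View pics/wrist2.png

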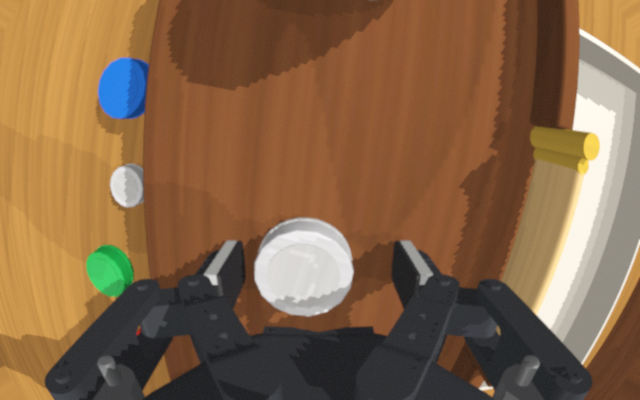

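View pics/top2.png

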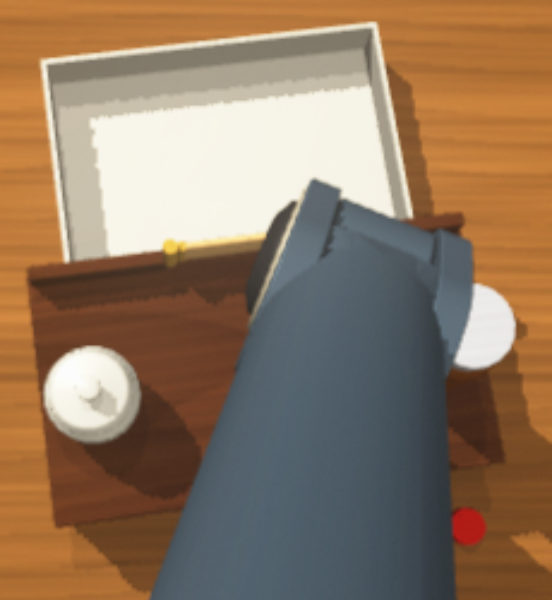

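The wrist view shows the cap between the pads (left edge 254 against a pad at 243, right edge 353 against 393), with the flap still ahead. Nothing has been touched so far. I'll push in stages.

```bash
python3 - <<'E'
from plant import robot
from h import *
p=start+.085*d
robot.move_straight([*p,.074],vel=.05)
s=robot.sense(); print(s["t"],s["tcp_pos"],to_s(s["tcp_pos"]),s["wrist_force"],s["torque"])
f=robot.grab_frame("wrist"); np.savez("wrist3.npz",**f); cv2.imwrite("pics/wrist3.png",f["image"][:,:,::-1])
E
```

```text
8.2833 [ 0.59139372 -0.04072351  0.07387686] [-0.02379879 -0.00356697] [-1.75658071 -1.50364117 -1.24763444] [-0.14082109  0.65137183  0.03868363]
```

View pics/wrist3.png

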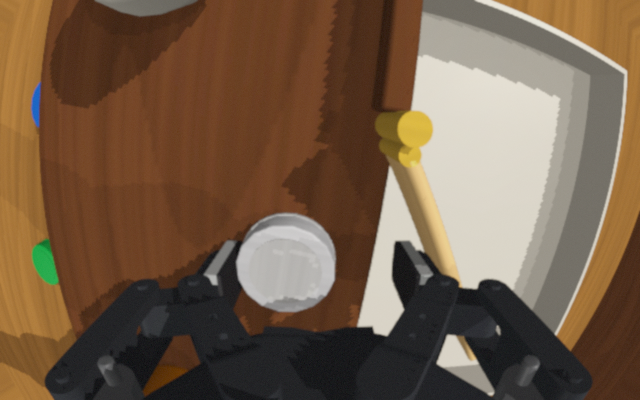

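The flap is held open by the leading finger (pressing at about (435,265)). The cap, at about (287,262), is against the trailing finger and clear of the flap. I'll continue through the doorway.

```bash
python3 - <<'E'
from plant import robot
from h import *
p=start+.137*d
robot.move_straight([*p,.074],vel=.04)
s=robot.sense(); print(s["t"],s["tcp_pos"],to_s(s["tcp_pos"]),s["wrist_force"],s["torque"])
f=robot.grab_frame("wrist"); np.savez("wrist4.npz",**f); cv2.imwrite("pics/wrist4.png",f["image"][:,:,::-1])
f=robot.grab_frame("scene"); cv2.imwrite("pics/scene4.png",f["image"][:,:,::-1])
E
```

```text
9.7833 [ 0.64217384 -0.02753158  0.07413499] [0.02829099 0.00270219] [-0.16583067 -2.12462038 -1.0418065 ] [-0.43964699  0.19371121 -0.08471662]
```

View pics/wrist4.png

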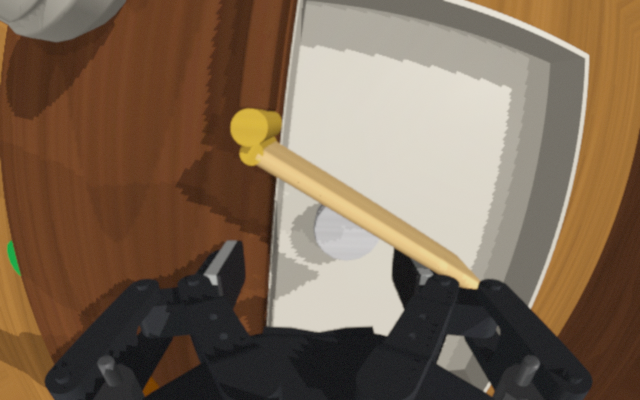

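View pics/scene4.png

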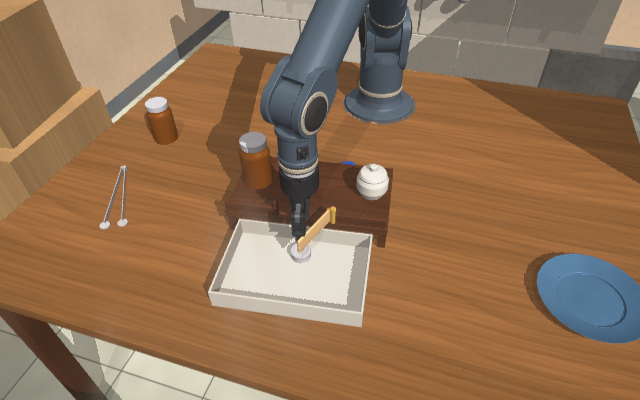

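The cap has dropped into the tray, at (347,232) in the wrist view and (301,253) in the scene view, with the flap still held open. I'll back out along the same line so the flap closes gently, then lift.

```bash
python3 - <<'E'
from plant import robot
from h import *
p=start+.02*d
robot.move_straight([*p,.075],vel=.07)
robot.move_straight([*p,.27],vel=.15)
cur=robot.sense(); print(cur["t"])
q=cur["joint_pos"].copy(); q[0]+=.9
robot.move_joints(q)
robot.sleep(.5)
s=robot.sense(); print(s["t"],s["tcp_pos"],s["wrist_force"])
for n in("top","scene"):
    f=robot.grab_frame(n); np.savez(n+"5.npz",**f); cv2.imwrite(f"pics/{n}5.png",f["image"][:,:,::-1])
E
```

```text
13.1583
15.35 [ 0.28389096 -0.44906598  0.26912807] [-0.88640786  0.75962584 -0.08404074]
```

View pics/top5.png

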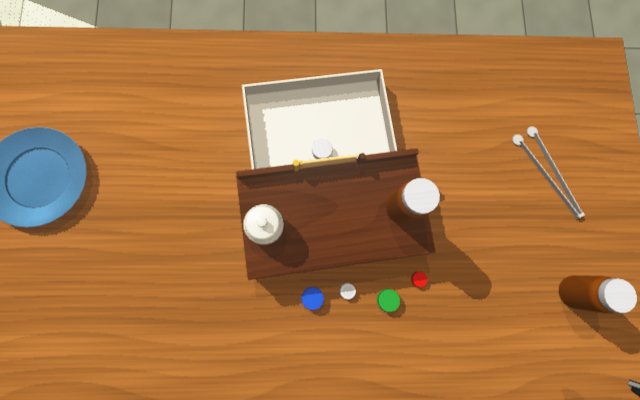

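View pics/scene5.png

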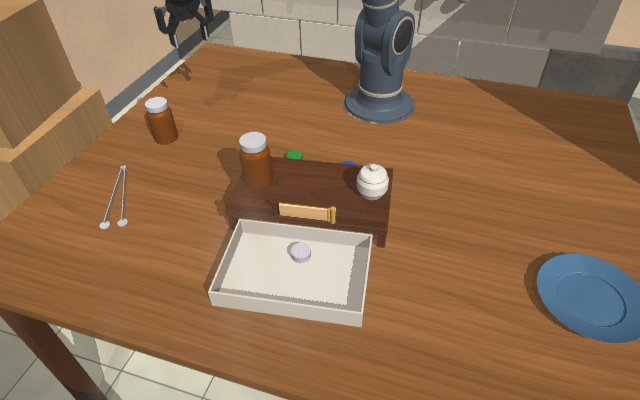

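The flap is shut, the cap lies flat in the tray (top view (322,147), scene view (301,253)), and the arm is clear. I'll do a numeric check, then hand in.

```bash
python3 - <<'E'
from plant import robot
from h import *
t=load("top5");X=cloud(t);t0=load("top")
for nm,cx,cy,zr in(("jar",.53,-.175,(.13,.2)),("pot",.49,.085,(.085,.16))):
    m=(X[...,2]>zr[0])&(X[...,2]<zr[1])&(abs(X[...,0]-cx)<.06)&(abs(X[...,1]-cy)<.06)
    print(nm,cv2.minEnclosingCircle(X[m][:,:2].astype(np.float32)))
print("cap",X[144:150,319:325].reshape(-1,3).mean(0),to_s(X[144:150,319:325].reshape(-1,3).mean(0)))
print("flap img diff",np.abs(t["image"][150:172,290:370].astype(int)-t0["image"][150:172,290:370]).max(-1).mean())
robot.close_job()
E
```

```text
jar ((0.5280593037605286, -0.1768411248922348), 0.03357837349176407)
pot ((0.4912598729133606, 0.08657176047563553), 0.03590337932109833)
cap [ 0.66473632 -0.02573716  0.02212   ] [0.05089046 0.00145736]
flap img diff 5.088068181818182
the job is handed in; nothing more can be done
```

The cap is in the wash tray and the job is handed in, after about 15.5 s of the 35 s allowed. I lowered the part-open gripper around the cap and pushed in one straight line through the doorway. The leading finger held the flap open while the trailing finger slid the cap over the shelf edge. I then backed out the same way so the flap closed against the finger, lifted, and moved clear.

- **Cap:** it lies flat in the tray at about x = 51 mm, y = 1 mm in the shelf frame, with its top at z = 22 mm.
- **Flap:** it looks shut in both the top and scene views; I did not measure its angle in numbers.
- **Jar and pot:** both are within 0.1 mm of where they stood.
- **Arm:** it is clear of everything.

The 4 N touch-down onto the shelf did not trigger, so I never measured the fingertip height and pushed with the TCP at z = 74 mm. I judged the flap opening beyond 0.5 rad, and the cap staying off the flap, from finger geometry and the wrist pictures.

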